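# Square the slate plates and hold the dispenser's spring pusher open for refilling

### The job

The spring-pusher dispenser on the counter has run empty and a colleague is about to refill it with slate plates. First tap the ragged stack of five small plates square where it lies, all edges flush, and let go of it; then take the handle of the dispenser's pusher, pull the pusher back against its spring until its pointer stands over the middle of the steel marker clip on the side wall, and finish while holding it steadily there, because it runs forward if released. Leave the clip as it is set and don't disturb the other things on the counter.

Things in the scene. Friction and masses are not known exactly. Their poses are not given: they have to be found in the camera images.
- board0_mid (a point): one of five equal flat dark-grey slate plates, 56 x 56 x 5 mm, 39 to 56 g; the point is its centre, z up, x and y along its edges. The bottom plate, lying on the counter (centre 2.5 mm up). The stack starts ragged: each plate is off the bottom one by up to 7 mm and 0.06 rad; the whole ragged stack is up to about 70 mm across and 25 mm high
- board1_mid (a point): one of five equal flat dark-grey slate plates, 56 x 56 x 5 mm, 39 to 56 g; the point is its centre, z up, x and y along its edges. Second from the bottom (centre 7.5 mm up)
- board2_mid (a point): one of five equal flat dark-grey slate plates, 56 x 56 x 5 mm, 39 to 56 g; the point is its centre, z up, x and y along its edges. Third (centre 12.5 mm up)
- board3_mid (a point): one of five equal flat dark-grey slate plates, 56 x 56 x 5 mm, 39 to 56 g; the point is its centre, z up, x and y along its edges. Fourth (centre 17.5 mm up)
- board4_mid (a point): one of five equal flat dark-grey slate plates, 56 x 56 x 5 mm, 39 to 56 g; the point is its centre, z up, x and y along its edges. Top plate (centre 22.5 mm up)
- dispenser: fixed stainless-steel channel, 250 mm long (x) by 84 mm wide (y), open at the top, side walls 56 mm high and 66 mm apart over their outsides, two front lips 60 mm high at the +x (serving) end, end plate 36 mm high at the -x (loading) end; origin at the middle of its underside on the counter, x along the channel towards the serving end, z up. Turned about the vertical by up to 0.35 rad from the robot's x axis
- pusher: grey plastic spring pusher that slides along the channel, with a 56 mm wide upright paddle, a handle and a pointer. A spring holds it forward against the front lips; pulling it towards the dispenser's -x takes 5 N at first and 6 to 7.5 N at the clip, and it runs forward again when released. Full travel 165 mm. Its origin lies under the handle, at the height of the dispenser's underside; axes as the dispenser's
- pusher_handle (a point): centre of the pusher's upright black handle grip, 16 mm (along the channel) x 26 mm (across) x 40 mm high, from 68 to 108 mm above the counter, 88 mm at this point; it stands free above the walls, so it can be pinched from above either way. Axes as the dispenser's; it moves with the pusher
- pusher_pointer (a point): outer part of the pusher's pointer, a steel bar 6 mm wide that reaches from the paddle across the top of the left (+y) wall, 62 mm above the counter, 25 mm ahead of the handle's centre and 40 mm to its left; it moves with the pusher
- clip_mark (a point): middle of the top of the marker clip, a 20 mm wide (along the channel) dark steel clip with a small brass thumbscrew, clamped astride the left (+y) wall 60 mm above the counter. It is set 60 to 115 mm behind the pointer's starting place. Axes as the dispenser's: the pusher is at the mark when the pointer has the same x along the channel as this point; the pointer passes just above the clip
- paper_cup: bystander: white paper cup with red-brown bands, 78 mm across the rim, 90 mm high; origin under its centre
- sugar_jar: bystander: glass jar with steel lid, 68 mm across, 120 mm high; origin under its centre
- tea_carton: bystander: carton, 75 x 65 x 85 mm high; origin under its centre
- stirrer_bin: bystander: clear plastic bin of wooden stirrers, 125 x 170 x 65 mm high; origin under its centre
- sachet_bin: bystander: clear plastic bin of sachets, 125 x 170 x 65 mm high; origin under its centre
- serving_spoon: bystander: metal serving spoon, 220 mm long, lying along its x; origin under its middle
There are look-alikes about, which are no part of the job. Leave any purple or red look-alike of the part that bears board4_mid alone.

How it is judged (in metres and radians):
On the way, in this order (a step that is already met when the one before it is completed fails the run):
1. the five plates are tapped square and let go (horizontal distance between each of board1_mid, board2_mid, board3_mid, board4_mid and board0_mid below 0.003 m and angle between the x axis of each of board1_mid, board2_mid, board3_mid, board4_mid and the x axis of board0_mid, either way round below 0.05 rad and height (world z) of each of board0_mid, board1_mid, board2_mid, board3_mid, board4_mid below 0.026 m and angle between each of board0_mid, board1_mid, board2_mid, board3_mid, board4_mid's own z axis and vertical below 0.06 rad and distance of board0_mid from where it was at the start of the episode below 0.05 m and contact force between the fingers and board0 below 0.1 N and contact force between the fingers and board1 below 0.1 N and contact force between the fingers and board2 below 0.1 N and contact force between the fingers and board3 below 0.1 N and contact force between the fingers and board4 below 0.1 N and linear speed of each of board0, board1, board2, board3, board4 below 0.01 m/s), for 0.2 s.
2. the pusher is drawn back to the clip and kept there by the gripper (x of pusher_pointer in the frame of clip_mark between -0.006 and 0.006 m and contact force between the fingers and pusher above 2 N and velocity of joint pusher between -0.01 and 0.01 m/s), for 0.5 s.
At the end, for the whole second after the job is handed in: The gripper holds the pusher (over 2 N) at rest, pointer within 6 mm of the clip's middle along the channel; the plates lie flat and still in one stack on the counter, untouched, each within 3 mm and 0.05 rad of the bottom one, which lies within 50 mm of its first place (all of step 1 and all of step 2); the arm keeps its last pose, push and grip.
It fails at once if the marker clip is shifted from its setting (distance of clip_mark from where it was at the start of the episode above 0.005 m).
It fails at once if another thing on the counter is shoved (30 mm) or knocked over (distance of any of paper_cup, sugar_jar, tea_carton, stirrer_bin, sachet_bin, serving_spoon from where it was at the start of the episode above 0.03 m or angle between any of paper_cup, sugar_jar, tea_carton, stirrer_bin, sachet_bin, serving_spoon's own z axis and vertical above 0.3 rad).
It also fails if it takes over 64 s, if anything falls off the work surface, if the arm or the gripper's body presses on something with over 40 N, if the wrist force passes 120 N, or if a joint passes its speed limit or range.

### The arm

A 6-joint arm with a two-finger parallel gripper is mounted at the origin on the work surface. World frame = base frame: x ahead of the robot, y to its left, z up, the work surface at z = 0. Lengths are in mm, angles in rad, forces in N, time in s.
With the tool pointing down it reaches from about 350 to 975 mm from the base axis. Payload 7.1 kg.
Tool frame: the origin (TCP) lies between the finger pads; the fingertips stand 17 mm ahead of it and the grasp point (between the pads) lies 2 mm behind it (tip_reach is the y of the fingertips in the tool frame, in mm); y points along the fingers, x is the direction in which the jaws open and shut, and the axes are right-handed (so a half turn about y gives the same grasp; the last joint's range is limited). The gripper opens to 88 mm and grips with 3 to 60 N. Pads are 20 mm wide; open, the fingers measure 115 mm over their backs; the gripper's body (75 mm by 178 mm) begins 61 mm behind the grasp point.
Start: joints at [-1.262, 0.423, 1.63, -0, 1.089, -0.019], TCP at [201.243, -591.698, 239.675] pointing down, gripper open.
Joint ranges: [-3, 3], [-0.9, 2.11], [0.09, 2.58], [-1.31, 4.45], [0.11, 2.69], [-2.54, 2.54]. Speed limits (rad/s): [2.39, 2.39, 3.01, 3.14, 3.14, 3.14].

### API

Orientations are given as a rotation vector (axis times angle).
In Python, from workcell import get_obs, get_image, camera_model, close_job, silhouettes, tip_of, tip_reach gives the robot as it stands. The module is installed in compiled form; this text tells all that it offers.
- The arm moves only by the tool arm_command, never from a script. Its argument "targets" is a list of rows, each a list of 4 numbers: the shift along the tool's x, y, z in mm, then the turn about the tool's y in rad. A call has 1 to 20 rows; each row shifts and turns the commanded pose from where the row before left it, along the tool's axes as they then stand; what a row does not reach is not made up. A row lasts 1/12 s, in which the tool goes at most 41.7 mm and 7.16 degrees, less where a joint would pass 70% of its speed; a pose out of reach is approached as far as the arm can. A call is refused whole if a number of a shift passes 41.7 or a number of a turn 0.125, either way. A call with a gripper value outside its range is refused whole. "gripper" is the opening in per cent of the stroke, from 0 (shut) to 100 (fully open), set as the call begins (left out, the last holds). The fingers move at their own pace and stop on an object; the grip force is fixed at half the most. Time passes only in rows, so rows that do not move let the fingers close. It gives the time, the measured TCP pose, the force and the opening at its end, in the units of the state.
- get_obs(): the state, without advancing time (a new reading comes with each control period).
- get_image(name): name is "scene" or "top" or "wrist"; returns the picture (480x640x3 uint8, blue, green, red); there is no depth.
- camera_model(name): a dict with "mtx" (3x3 intrinsics, pixels), "position" and "orientation" of the camera in the world. Camera axes: x right, y up, looking along -z (the intrinsics and any distortion apply to the point x, -y, -z); pixel columns grow to the right and rows downward; lengths in mm; the calibration is good to about 2 mm. A picture is of the moment at which its call begins: read the wrist's pose just before it. camera_model takes no time and is no camera call; for the wrist camera it gives the pose at the moment of the call.
- close_job(): hands the job in, once; it reports no verdict.
Trained networks look in the newest picture that a camera, given by its name, has taken for a name from the list of things; names that differ only in an ending like _2 or _b are one class to them, and where a whole thing is asked for, a point or a joint stands for the part that bears it (a point fixed in the world has none). Each returns a list of dicts, best first, with "conf" (0 to 1); they miss things now and then, are a little off and sometimes report something else, mostly with a low value. They report only what shows in the picture. A call takes as long as a camera call. They do not tell look-alikes from the thing itself.
- silhouettes(camera, thing): "pixels" (480x640 bool, what is visible of it) and "at" ([column, row] in pixels, amid what is visible of it).
- tip_of(camera, thing): "at" ([column, row] in pixels: a listed point, or the origin of a listed thing).
The state is a dict: "t": time; "qpos": joint angles; "qvel": joint speeds; "joint_torque": joint torques, N m; "ee_pos": TCP position; "orientation": TCP orientation; "ft_force": force on the tool from outside, world axes, zero at the start; "moment": the same for the moment, N m; "width": finger opening in mm.
Only numpy, scipy, OpenCV 4.12 (cv2) and the standard library are available. Lean on these libraries where they do the work, as an engineer would, in place of code of your own. Each camera call takes 0.05 s, during which the arm holds its last target. There are 200 camera calls.

## Working session

There is one attempt and no reset: what is moved stays moved. The work goes in short steps, Python scripts to look and compute and a tool call to move; the robot and the scene stay as the last step left them, time stands still between calls to the robot, and variables do not carry over. Pictures are saved under pics/ and viewed, about 8 in all and at most 12, crops included, and the job is handed in when it is done.

Besides the shell and the picture viewer there is one more tool, called in YAML: its name, and indented under it one key for each argument. arm_command: Moves the arm, as the interface text tells. Its arguments: {"type":"object","properties":{"targets":{"type":"array","items":{"type":"array","items":{"type":"number"}}},"gripper":{"type":"number"}},"required":["targets"]}

```bash
mkdir -p pics; cat > h.py <<'E'
import numpy as np, cv2
from scipy.spatial.transform import Rotation as R
from workcell import *
def ray(cam,px,z,cm=None):
    cm=cm or camera_model(cam); K=np.array(cm["mtx"],float)
    d=np.array(cm.get("distortion",[0,0,0,0,0]),float) if cm.get("distortion") is not None else None
    u=cv2.undistortPoints(np.array([[px]],float),K,d)[0,0]
    o=np.array(cm["orientation"],float); M=R.from_rotvec(o).as_matrix() if o.size==3 else o
    v=M@np.array([u[0],-u[1],-1]); p=np.array(cm["position"],float)
    return p+v*(z-p[2])/v[2]
E
python3 - <<'E'
from h import *
o=get_obs(); print(o)
for c in ["scene","top"]:
    im=get_image(c); cv2.imwrite(f"pics/{c}0.png",im); m=camera_model(c); print(c,m)
    for n,z in [("board4_mid",25),("board0_mid",2.5),("pusher_handle",88),("pusher_pointer",62),("clip_mark",60),("dispenser",0),("paper_cup",0),("sugar_jar",0),("tea_carton",0),("stirrer_bin",0),("sachet_bin",0),("serving_spoon",0)]:
        for d in tip_of(c,n)[:3]: print(n,round(d["conf"],2),np.round(d["at"]),np.round(ray(c,d["at"],z)))
E
```

```text
{'t': 0.0, 'qpos': array([-1.26198512e+00,  4.23805364e-01,  1.63068233e+00,  4.34674144e-05,
        1.08858432e+00, -1.89907871e-02]), 'qvel': array([ 0.00114158, -0.00038944, -0.00089176, -0.00107541, -0.00132118,
        0.0002021 ]), 'joint_torque': array([-2.17804845e-03, -5.44633698e+01, -2.73666877e+01,  6.41845074e-02,
        2.28467421e-02, -1.36342119e-04]), 'ee_pos': array([ 201.10870778, -591.20946051,  238.92683806]), 'orientation': array([-1.34568434,  0.96526727, -0.96334094]), 'ft_force': array([ 0.31464938, -0.03335469, -0.73739266]), 'moment': array([ 0.03335398, -0.02051814, -0.03151006]), 'width': 88.16401884073447}
scene {'mtx': array([[517.186339  ,   0.        , 325.83024348],
       [  0.        , 517.186339  , 241.11690654],
       [  0.        ,   0.        ,   1.        ]]), 'position': array([1153.35633717, -273.10905125,  906.63385445]), 'orientation': array([0.57887539, 0.37375268, 1.1153421 ])}
board4_mid 0.95 [201. 212.] [ 352. -223.   25.]
board4_mid 0.86 [255. 282.] [ 577. -173.   25.]
board4_mid 0.72 [205. 253.] [ 465. -245.   25.]
pusher_handle 0
[... 1206 characters left out ...]
  25.]
pusher_handle 0.91 [218. 249.] [554. 173.  88.]
pusher_pointer 0.78 [209. 236.] [584. 197.  62.]
pusher_pointer 0.5 [406. 293.] [ 470. -224.   62.]
clip_mark 0.4 [199. 284.] [481. 216.  60.]
dispenser 0.69 [212. 295.] [459. 197.   0.]
paper_cup 0.7 [300. 280.] [496.   3.   0.]
sugar_jar 0.95 [490. 222.] [ 636. -424.    0.]
sugar_jar 0.29 [198. 289.] [473. 228.   0.]
tea_carton 0.71 [125. 300.] [445. 387.   0.]
tea_carton 0.27 [214. 155.] [776. 202.   0.]
stirrer_bin 0.92 [212. 156.] [774. 207.   0.]
stirrer_bin 0.7 [197. 289.] [472. 230.   0.]
sachet_bin 0.67 [380. 155.] [ 783. -173.    0.]
sachet_bin 0.52 [209. 233.] [597. 209.   0.]
serving_spoon 0.85 [478. 338.] [ 375. -393.    0.]
```

View pics/scene0.png

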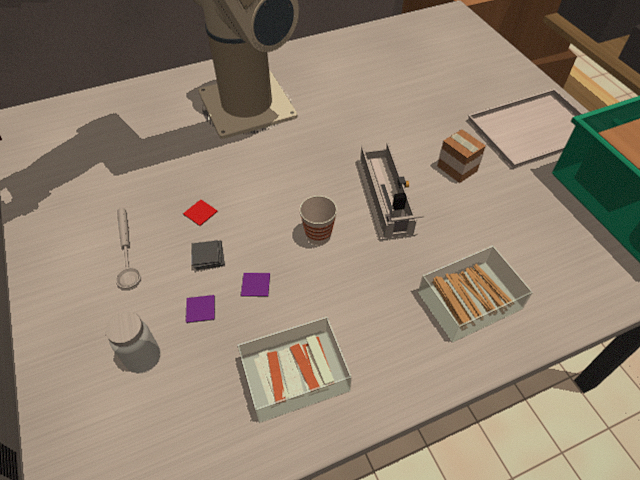

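View pics/top0.png

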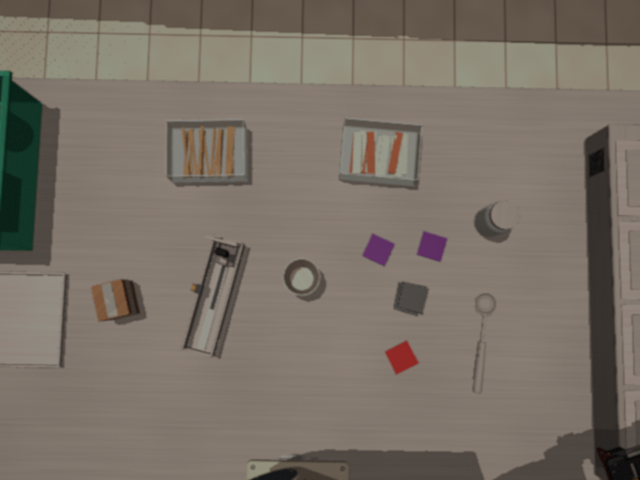

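The stack of five is the dark-grey pile at top (411,298) / scene (208,254), about (466,-244). The two purple plates (top 378,249 and 432,247) and the red one (402,357) are single look-alikes. I'll confirm the stack with the wrist camera from above it.

```bash
cat >> h.py <<'E'
def plan(target,jaw=None):
    """tool-frame shift to target (before turning), then turn about tool y so that tool x lies along world angle jaw (mod pi)"""
    o=get_obs(); M=R.from_rotvec(o["orientation"]).as_matrix()
    print("t",round(o["t"],2),"tcp",np.round(o["ee_pos"],1),"axes x",np.round(M[:,0],3),"y",np.round(M[:,1],3),"q6",round(o["qpos"][5],2),"w",round(o["width"],1),"F",np.round(o["ft_force"],1))
    d=M.T@(np.array(target)-o["ee_pos"]); print("shift",np.round(d,1))
    if jaw is not None:
        a=np.arctan2(M[1,0],M[0,0]); print("jaw now",round(a,3),"turn(tool y, down)",round(-((jaw-a+np.pi/2)%np.pi-np.pi/2),3))
E
python3 - <<'E'
from h import *
plan([465,-244,240],0)
m=camera_model("wrist");print(m)
M=R.from_rotvec(m["orientation"]).as_matrix();T=R.from_rotvec(get_obs()["orientation"]).as_matrix()
print("cam in tool",T.T@(m["position"]-get_obs()["ee_pos"]),"look",T.T@-M[:,2])
E
```

```text
t 1.3 tcp [ 201.2 -591.7  239.7] axes x [ 0.322 -0.947  0.   ] y [ 0. -0. -1.] q6 -0.02 w 87.7 F [-0.3  0.1  1.3]
shift [-2.443e+02 -3.000e-01  3.617e+02]
jaw now -1.243 turn(tool y, down) -1.243
{'mtx': array([[339.75451551,   0.        , 319.93597429],
       [  0.        , 339.75451551, 237.96086661],
       [  0.        ,   0.        ,   1.        ]]), 'position': array([ 272.44733138, -567.79386501,  385.70275583]), 'orientation': array([-0.24180207,  0.17324496, -1.23272641])}
cam in tool [   0.28381057 -146.02154907   75.11407771] look [ 1.64402246e-04  9.61379082e-01 -2.75227605e-01]
```

arm_command:
  targets:
    - [-22.2,0,32.9,0]
    - [-22.2,0,32.9,0]
    - [-22.2,0,32.9,0]
    - [-22.2,0,32.9,0]
    - [-22.2,0,32.9,0]
    - [-22.2,0,32.9,0]
    - [-22.2,0,32.9,0]
    - [-22.2,0,32.9,0]
    - [-22.2,0,32.9,0]
    - [-22.2,0,32.9,0]
    - [-22.2,0,32.9,0]
    - [0,0,0,0]
    - [0,0,0,0]

```text
t: 2.38
ee_pos: [466.2, -242.5, 239.7]
orientation: [-1.348, 0.961, -0.961]
ft_force: [-0.9, -0.4, -0.3]
width: 87.7
```

```bash
python3 - <<'E'
from h import *
plan([465,-244,100],0)
cm=camera_model("wrist"); im=get_image("wrist")
for d in silhouettes("wrist","board4_mid")[:6]:
    print(round(d["conf"],2),np.round(d["at"]),d["pixels"].sum(),np.round(ray("wrist",d["at"],20,cm)),"bgr",im[d["pixels"]].mean(0).round())
cv2.imwrite("pics/w1.png",im)
# dark-grey: vertices of min-area rect
hsv=cv2.cvtColor(im,cv2.COLOR_BGR2HSV)
print(np.round([ray("wrist",p,25,cm)[:2] for p in [(0,0),(640,0),(640,480),(0,480)]]))
E
```

```text
t 2.38 tcp [ 466.2 -242.5  239.7] axes x [ 0.326 -0.945  0.   ] y [ 0. -0. -1.] q6 0.74 w 87.7 F [-0.9 -0.4 -0.3]
shift [  1.  139.7  -1.6]
jaw now -1.239 turn(tool y, down) -1.239
0.74 [61. 92.] 10324 [496.  41.  20.] bgr [ 72.  87. 102.]
0.66 [322. 216.] 2621 [ 463. -246.   20.] bgr [81. 90. 95.]
0.58 [268. 303.] 1930 [ 342. -220.   20.] bgr [ 23.  30. 174.]
0.57 [286.  96.] 3130 [ 567. -172.   20.] bgr [135.  69. 135.]
0.3 [296. 189.] 123 [ 482. -210.   20.] bgr [ 97. 109. 117.]
[[ 558.  101.]
 [ 751. -456.]
 [ 255. -786.]
 [ -36.   53.]]
```

View pics/w1.png

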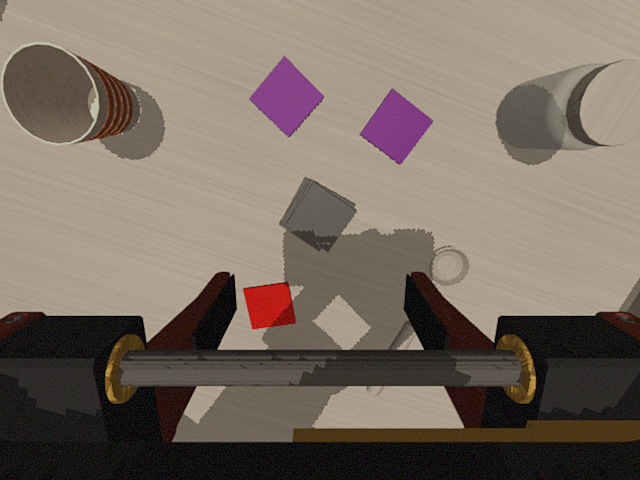

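The wrist picture shows the grey stack at (319,214), purple plates at (287,96) and (397,126), and the red one at (270,305). I'll enlarge the stack to confirm it and read its corners.

```bash
python3 - <<'E'
from h import *
im=cv2.imread("pics/w1.png")[165:265,265:375]
im=cv2.convertScaleAbs(cv2.resize(im,None,fx=6,fy=6,interpolation=cv2.INTER_CUBIC),alpha=1.6)
cv2.imwrite("pics/c1.png",im[:600])
E
```

```text
(no output)
```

View pics/c1.png

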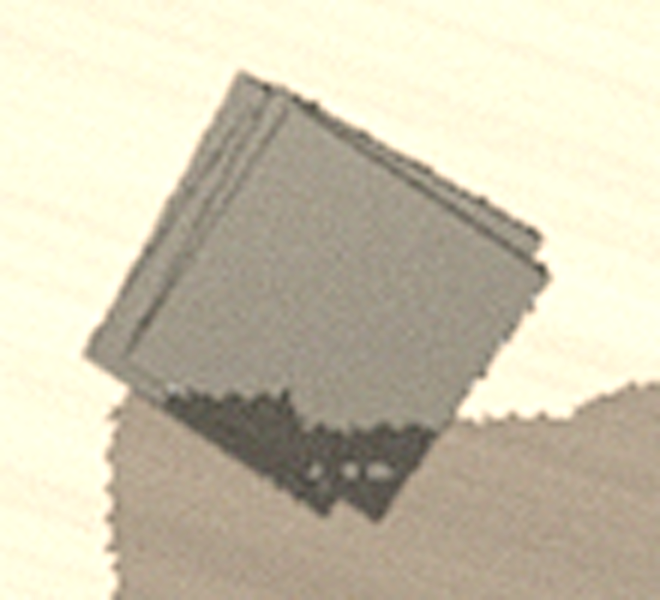

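This is the ragged grey stack. The top plate's corners in the crop are (285,95), (548,272), (378,520) and (128,352), and the lower plates stick out to (240,72) and (87,352).

```bash
python3 - <<'E'
from h import *
cm=camera_model("wrist")
P=np.array([ray("wrist",(265+x/6,165+y/6),25,cm)[:2] for x,y in [(285,95),(548,272),(378,520),(128,352)]])
print(P.round(1),P.mean(0).round(1),"sides",np.linalg.norm(P-np.roll(P,-1,0),axis=1).round(1))
for i in range(4): d=P[(i+1)%4]-P[i]; print(np.arctan2(d[1],d[0]).round(3)%(np.pi/2))
B=np.array([ray("wrist",(265+x/6,165+y/6),8,cm)[:2] for x,y in [(240,72),(87,352),(540,240),(325,515)]]);print(B.round(1))
c=(P.mean(0)+[B[2]+B[1],B[0]+B[3]][0]/2)/2
d=P[1]-P[0]; a=np.arctan2(d[1],d[0]); print("a",a)
plan([*P.mean(0),100],a); plan([*P.mean(0),100],a+np.pi/2); print(get_obs()["qpos"], B[[1,2]].mean(0),B[[0,3]].mean(0))
E
```

```text
[[ 495.  -226.1]
 [ 480.4 -280.9]
 [ 426.1 -267.5]
 [ 441.8 -213.9]] [ 460.8 -247.1] sides [56.7 55.9 55.9 54.6]
1.309592653589793
1.3282036732051035
1.287
1.3447963267948966
[[ 494.3 -217.2]
 [ 434.8 -206.2]
 [ 483.  -280.2]
 [ 418.6 -259.6]]
a -1.8315465733991032
t 2.48 tcp [ 464.9 -244.3  239.7] axes x [ 0.322 -0.947  0.   ] y [-0. -0. -1.] q6 0.74 w 88.1 F [-0.1  0.1  0.3]
shift [  1.3 139.7  -4.7]
jaw now -1.243 turn(tool y, down) 0.589
t 2.48 tcp [ 464.9 -244.3  239.7] axes x [ 0.322 -0.947  0.   ] y [-0. -0. -1.] q6 0.74 w 88.1 F [-0.1  0.1  0.3]
shift [  1.3 139.7  -4.7]
jaw now -1.243 turn(tool y, down) -0.982
[-5.06324383e-01  2.77236008e-01  1.84942584e+00 -4.17051237e-04
  1.01507774e+00  7.36411877e-01] [ 458.86578165 -243.18971283] [ 456.45441962 -238.42852752]
```

arm_command:
  targets:
    - [-1,10,-5.3,0]
    - [0,30,0,0.1164]
    - [0,38,0,0.1164]
    - [0,38,0,0.1164]
    - [0,38,0,0.1164]
    - [0,35,0,0.1164]
    - [0,20,0,0]
    - [0,12,0,0]
    - [0,0,0,0]
    - [0,0,0,0]

```text
t: 3.32
ee_pos: [458.9, -245.9, 18.6]
orientation: [-1.078, 1.395, -1.395]
ft_force: [0.3, 0.2, 0.1]
width: 87.7
```

arm_command:
  targets:
    - [0,0.2,0,0]
    - [0,0,0,0]
    - [0,0,0,0]
    - [0,0,0,0]
    - [0,0,0,0]
    - [0,0,0,0]
    - [0,0,0,0]
    - [0,0,0,0]
  gripper: 58

```text
t: 3.98
ee_pos: [460.0, -244.6, 18.7]
orientation: [-1.078, 1.394, -1.394]
ft_force: [0.5, 3.5, 4.4]
width: 56.3
```

arm_command:
  targets:
    - [0,0,0,0]
    - [0,0,0,0]
    - [0,0,0,0]
    - [0,0,0,0]
    - [0,-10,0,0]
    - [0,-30,0,0]
    - [0,0,0,-0.1208]
    - [0,0,0,-0.1208]
    - [0,0,0,-0.1208]
    - [0,0,0,-0.1208]
    - [0,0,0,-0.1208]
    - [0,0,0,-0.1208]
    - [0,0,0,-0.1208]
    - [0,0,0,-0.1208]
    - [0,0,0,-0.1208]
    - [0,0,0,-0.1208]
    - [0,0,0,-0.1208]
    - [0,0,0,-0.1208]
    - [0,0,0,-0.1212]
    - [0,0,0,0]
  gripper: 100

```text
t: 5.65
ee_pos: [460.0, -244.9, 59.1]
orientation: [-1.562, 0.196, -0.196]
ft_force: [-0.1, 0.1, 0.5]
width: 87.6
```

arm_command:
  targets:
    - [0,25,0,0]
    - [0,15,0,0]
    - [0,0,0,0]
    - [0,0,0,0]

```text
t: 5.98
ee_pos: [459.9, -244.8, 18.5]
orientation: [-1.561, 0.203, -0.202]
ft_force: [0.2, 0.1, 0.2]
width: 87.8
```

arm_command:
  targets:
    - [0,0,0,0]
    - [0,0,0,0]
    - [0,0,0,0]
    - [0,0,0,0]
    - [0,0,0,0]
    - [0,0,0,0]
    - [0,0,0,0]
    - [0,0,0,0]
  gripper: 58

```text
t: 6.65
ee_pos: [459.7, -244.7, 18.6]
orientation: [-1.561, 0.2, -0.199]
ft_force: [-2.1, 0.2, 6.3]
width: 55.9
```

arm_command:
  targets:
    - [0,0,0,0]
    - [0,0,0,0]
    - [0,0,0,0]
    - [0,0,0,0]
    - [0,-10,0,0]
    - [0,-30,0,0]
    - [0,-30,0,0]
    - [0,-30,-20,0]
    - [0,-30,-20,0]
    - [0,0,-20,0]
    - [0,0,0,0]
    - [0,0,0,0]
  gripper: 100

```text
t: 7.65
ee_pos: [444.6, -303.3, 149.3]
orientation: [-1.562, 0.2, -0.202]
ft_force: [0.5, 0.0, -0.7]
width: 87.7
```

```bash
python3 - <<'E'
from h import *
cm=camera_model("wrist"); im=get_image("wrist"); cv2.imwrite("pics/w2.png",im)
K=cm["mtx"];M=R.from_rotvec(cm["orientation"]).as_matrix();c=M.T@(np.array([460,-245,12])-cm["position"])
u=int(K[0,0]*c[0]/-c[2]+K[0,2]);v=int(K[1,1]*-c[1]/-c[2]+K[1,2]);print(u,v,get_obs()["ee_pos"])
x0,y0=max(u-80,0),max(v-70,0);print(x0,y0)
cr=im[y0:y0+120,x0:x0+160];cv2.imwrite("pics/c2.png",cv2.convertScaleAbs(cv2.resize(cr,None,fx=5,fy=5,interpolation=cv2.INTER_CUBIC),alpha=1.6))
E
```

```text
319 159 [ 444.33177642 -302.43521352  148.50106278]
239 89
```

View pics/c2.png

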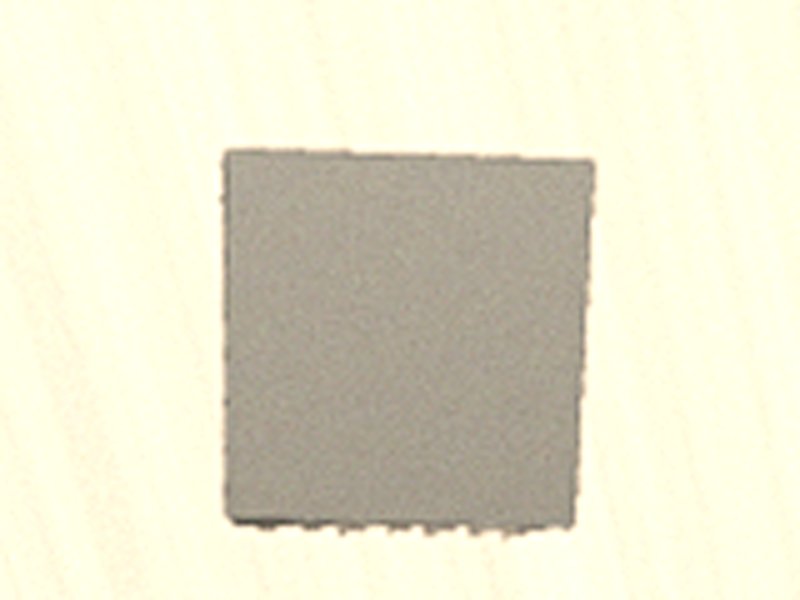

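The crop shows the stack with one clean outline (top-plate corners at crop (225,150), (593,160), (572,525), (232,520)) and no lower plates sticking out; the squeezes measured 56.3 and 55.9 mm. Next is the dispenser.

arm_command:
  targets:
    - [-3.9,-10.2,38.7,0]
    - [-3.9,-10.2,38.7,0]
    - [-3.9,-10.2,38.7,0]
    - [-3.9,-10.2,38.7,0]
    - [-3.9,-10.2,38.7,0]
    - [-3.9,-10.2,38.7,0]
    - [-3.9,-10.2,38.7,0]
    - [-3.9,-10.2,38.7,0]
    - [-3.9,-10.2,38.7,0]
    - [-3.9,-10.2,38.7,0]
    - [-3.9,-10.2,38.7,0]
    - [0,0,0,0]
    - [0,0,0,0]
    - [0,0,0,0]

```text
t: 8.87
ee_pos: [509.0, 120.2, 259.5]
orientation: [-1.563, 0.2, -0.196]
ft_force: [-0.9, 0.6, 0.8]
width: 87.5
```

```bash
python3 - <<'E'
from h import *
plan([550,170,90],-0.3)
cm=camera_model("wrist"); im=get_image("wrist"); cv2.imwrite("pics/w3.png",im)
for n,z in [("pusher_handle",88),("pusher_pointer",62),("clip_mark",60),("dispenser",0)]:
    for d in tip_of("wrist",n)[:2]: print(n,round(d["conf"],2),np.round(d["at"],1),np.round(ray("wrist",d["at"],z,cm),1))
E
```

```text
t 8.87 tcp [509.  120.2 259.5] axes x [ 0.968 -0.25  -0.002] y [-0.003 -0.001 -1.   ] q6 0.46 w 87.5 F [-0.9  0.6  0.8]
shift [ 27.6 169.3  58.8]
jaw now -0.252 turn(tool y, down) 0.048
pusher_handle 0.73 [348.6 160.5] [548.2 169.4  88. ]
pusher_pointer 0.72 [372.5 119. ] [580.7 199.6  62. ]
clip_mark 0.92 [259.3 130.2] [472.6 216.8  60. ]
dispenser 0.97 [263.5 162. ] [457.2 185.9   0. ]
```

View pics/w3.png

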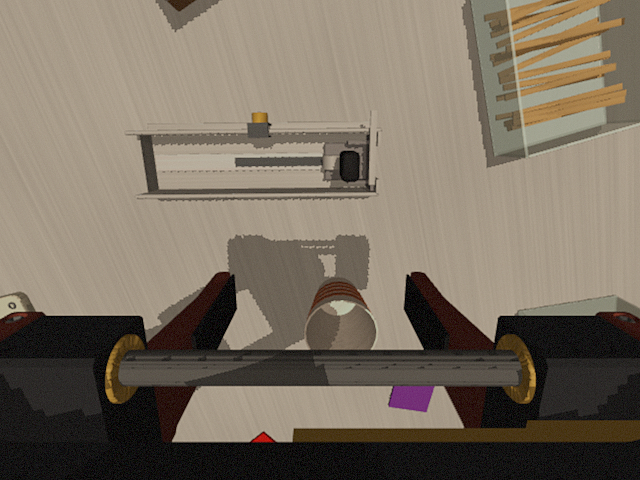

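The wrist picture shows the channel running nearly level: handle (349,165), front lips at column 373 with the pointer beside them, and the clip with its brass screw at (259,128). I'll get the channel's yaw from line segments.

```bash
python3 - <<'E'
from h import *
cm=camera_model("wrist"); im=cv2.imread("pics/w3.png")
g=cv2.cvtColor(im,cv2.COLOR_BGR2GRAY)[95:215,110:400]
L=cv2.createLineSegmentDetector().detect(g)[0][:,0]+[110,95,110,95]
for l in L:
    if np.hypot(l[2]-l[0],l[3]-l[1])>45:
        a,b=ray("wrist",l[:2],56,cm),ray("wrist",l[2:],56,cm); d=b-a
        print(l.round(1),a[:2].round(1),b[:2].round(1),round(np.arctan(d[1]/d[0]),3))
g=cv2.resize(im[100:205,230:395],None,fx=4.8,fy=4.8,interpolation=cv2.INTER_CUBIC);cv2.imwrite("pics/c3.png",cv2.convertScaleAbs(g,alpha=1.4))
E
```

```text
[369.9 125.6 368.1 181.9] [579.6 192.8] [566.1 139.7] 1.322
[150.8 135.6 158.4 189.2] [368.2 238.1] [355.5 186.8] 1.328
[319.4 165.3 236.9 166. ] [522.1 168.4] [441.2 188.7] -0.246
[235.6 157.1 321.9 156.3] [442.8 197.4] [526.8 176.4] -0.245
[147.7 191.9 139.9 140.7] [343.7 186.9] [355.9 236.2] 1.329
[373.1 192.  325.6 192. ] [569.  128.3] [521.5 140.7] -0.255
[323.1 192.3 233.1 193.2] [519. 141.] [428.7 163.5] -0.244
[159.4 188.7 328.1 187. ] [356.6 187. ] [525.3 145. ] -0.244
[135.6 133.8 206.9 132.4] [354.4 243.5] [422.9 227. ] -0.235
[136.9 197.7 373.1 195. ] [330.5 184.2] [568.3 125.3] -0.243
[230.6 193.4 141.9 194.1] [426.1 163.9] [337.  186.3] -0.246
[310.6 131.4 365.6 131. ] [522.  202.2] [574.4 188.9] -0.248
[158.1 169.8 215.6 169.1] [362.6 205.2] [419.4 191.2] -0.241
[319.4 152.6 244.4 153.4] [525.2 180.4] [452.4 198.5] -0.243
[241.9 153.8 178.1 153.8] [449.8 198.8] [388.  214.9] -0.254
[158.1 128.1 239.4 128.1] [377.9 242.8] [455.1 222.7] -0.254
[271.9 127.4 323.1 126.7] [486.2 215.3] [535.  203.4] -0.24
[346.9 122.1 288.1 122.6] [558.5 201.7] [502.8 215.6] -0.246
```

View pics/c3.png

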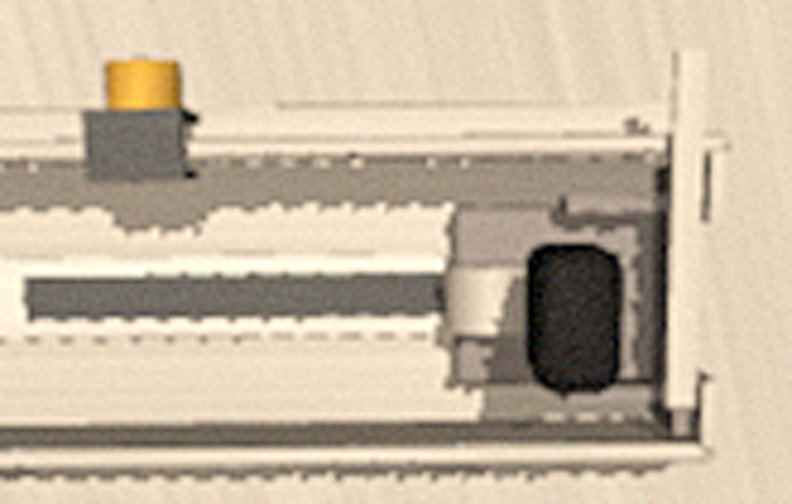

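```bash
python3 - <<'E'
from h import *
cm=camera_model("wrist"); u=np.array([np.cos(.245),-np.sin(.245)]);v=np.array([u[1]*-1,u[0]])
h=ray("wrist",(230+575/4.8,100+315/4.8),108,cm)[:2];c=ray("wrist",(230+135/4.8,100+140/4.8),60,cm)[:2];p=ray("wrist",(230+687/4.8,100+85/4.8),65,cm)[:2]
for n,q in zip("hcp",(h,c,p)): print(n,q.round(1),"local rel handle",((q-h)@u).round(1),((q-h)@v).round(1))
plan([*h,130],-.245)
plan([*h,90],-.245)
E
```

```text
h [548.4 165. ] local rel handle 0.0 0.0
c [473.3 216.9] local rel handle -85.5 32.2
p [582.7 199. ] local rel handle 25.1 41.3
t 9.12 tcp [510.  118.8 260.2] axes x [ 0.967 -0.253 -0.001] y [-0.001 -0.    -1.   ] q6 0.46 w 88.0 F [ 0.2  0.2 -0.1]
shift [ 25.6 130.1  54.5]
jaw now -0.256 turn(tool y, down) -0.011
t 9.12 tcp [510.  118.8 260.2] axes x [ 0.967 -0.253 -0.001] y [-0.001 -0.    -1.   ] q6 0.46 w 88.0 F [ 0.2  0.2 -0.1]
shift [ 25.6 170.1  54.5]
jaw now -0.256 turn(tool y, down) -0.011
```

arm_command:
  targets:
    - [8.6,0,18.2,-0.011]
    - [8.5,0,18.2,0]
    - [8.5,20,18.1,0]
    - [0,35,0,0]
    - [0,38,0,0]
    - [0,35,0,0]
    - [0,25,0,0]
    - [0,15,0,0]
    - [0,0,0,0]
    - [0,0,0,0]

```text
t: 9.95
ee_pos: [548.1, 165.7, 92.1]
orientation: [-1.563, 0.193, -0.19]
ft_force: [0.9, 0.2, 0.5]
width: 87.4
```

arm_command:
  targets:
    - [0,0,0,0]
    - [0,0,0,0]
    - [0,0,0,0]
    - [0,0,0,0]
    - [0,0,0,0]
    - [0,0,0,0]
    - [0,0,0,0]
    - [0,0,0,0]
    - [0,0,0,0]
    - [0,0,0,0]
    - [0,0,0,0]
    - [0,0,0,0]
  gripper: 0

```text
t: 10.95
ee_pos: [547.8, 166.7, 92.6]
orientation: [-1.562, 0.192, -0.19]
ft_force: [-3.4, 1.2, 3.1]
width: 15.2
```

arm_command:
  targets:
    - [-3,0,0,0]
    - [-7,0,0,0]
    - [-10,0,0,0]
    - [-10,0,0,0]
    - [-10,0,0,0]
    - [-10,0,0,0]
    - [-10,0,0,0]
    - [-10,0,0,0]
    - [-10,0,0,0]
    - [-10,0,0,0]
    - [-8,0,0,0]
    - [-5,0,0,0]
    - [-3,0,0,0]
    - [0,0,0,0]
    - [0,0,0,0]
    - [0,0,0,0]

```text
t: 12.28
ee_pos: [446.5, 191.7, 92.6]
orientation: [-1.563, 0.189, -0.192]
ft_force: [5.4, -4.4, -4.8]
width: 15.7
```

```bash
python3 - <<'E'
from h import *
plan([548.4,165,92],-.245)
u=np.array([np.cos(.245),-np.sin(.245)]);v=np.array([-u[1],u[0]]);h=np.array([548.4,165])
for c in ("wrist","top","scene"):
    cm=camera_model(c); im=get_image(c); cv2.imwrite(f"pics/{c}4.png",im)
    for n,z in [("pusher_handle",88),("pusher_pointer",62),("clip_mark",60)]:
        for d in tip_of(c,n)[:2]:
            q=ray(c,d["at"],z,cm)[:2]; print(c,n,round(d["conf"],2),np.round(d["at"],1),"local",((q-h)@u).round(1),((q-h)@v).round(1))
im=cv2.imread("pics/wrist4.png"); cv2.imwrite("pics/c4.png",im[0:300,120:520][:, :])
E
```

```text
t 12.28 tcp [446.5 191.7  92.6] axes x [ 0.971 -0.24   0.002] y [ 0.002 -0.    -1.   ] q6 0.63 w 15.7 F [ 5.4 -4.4 -4.8]
shift [105.3   0.8  -1.5]
jaw now -0.243 turn(tool y, down) 0.002
wrist pusher_handle 0.84 [319.8 301.9] local -105.3 0.7
wrist pusher_handle 0.73 [366.3 213.9] local -84.5 44.5
wrist pusher_pointer 0.87 [368.5 209.9] local -79.7 41.2
wrist clip_mark 0.72 [355.1 228.8] local -86.3 30.4
top pusher_handle 0.49 [209.5 297.7] local -98.0 -1.3
scene pusher_handle 0.88 [387.4 166.8] local -106.4 0.5
scene pusher_pointer 0.87 [405.7 181. ] local -80.9 39.3
scene clip_mark 0.44 [401.7 178.2] local -92.7 33.4
```

View pics/wrist4.png

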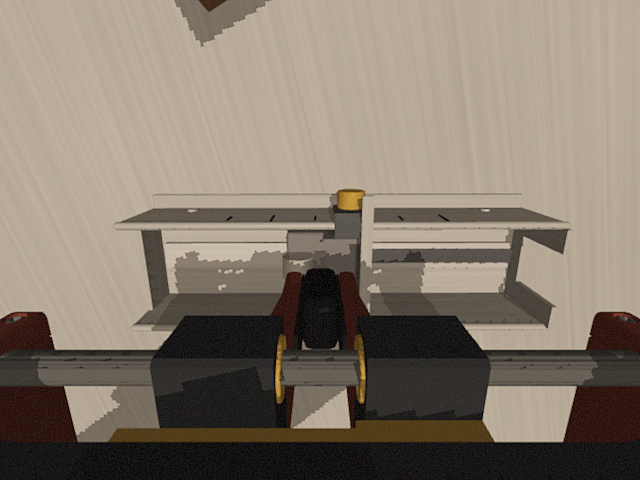

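The pull held. The pointer bar (367,215) is over the clip's forward part and the clip's middle is near column 354, so about 6 mm is left. The ray estimates give 5.5-6.5.

arm_command:
  targets:
    - [-2,0,0,0]
    - [-2,0,0,0]
    - [-2,0,0,0]
    - [0,0,0,0]
    - [0,0,0,0]
    - [0,0,0,0]
    - [0,0,0,0]
    - [0,0,0,0]
    - [0,0,0,0]

```text
t: 13.63
ee_pos: [440.8, 193.1, 92.6]
orientation: [-1.563, 0.189, -0.192]
ft_force: [6.6, -4.1, -5.2]
width: 15.9
```

```bash
python3 - <<'E'
from h import *
plan([548.4,165,92],-.245)
u=np.array([np.cos(.245),-np.sin(.245)]);v=np.array([-u[1],u[0]]);h=np.array([548.4,165])
cm=camera_model("wrist"); im=get_image("wrist")
for n,z in [("pusher_handle",88),("pusher_pointer",62),("clip_mark",60)]:
    for d in tip_of("wrist",n)[:2]:
        q=ray("wrist",d["at"],z,cm)[:2]; print(n,round(d["conf"],2),np.round(d["at"],1),"local",((q-h)@u).round(1),((q-h)@v).round(1))
a=cv2.resize(im[180:280,310:410],None,fx=6,fy=6,interpolation=cv2.INTER_CUBIC)
t=get_image("top")[283:317,395:429]; b=cv2.convertScaleAbs(cv2.resize(t,(200,200),interpolation=cv2.INTER_CUBIC),alpha=1.5)
out=np.zeros((600,800,3),np.uint8); out[:,:600]=a; out[:200,600:]=b; cv2.imwrite("pics/c5.png",out)
E
```

```text
t 13.63 tcp [440.8 193.1  92.6] axes x [ 0.971 -0.24   0.002] y [ 0.002 -0.    -1.   ] q6 0.63 w 15.9 F [ 6.6 -4.1 -5.2]
shift [111.2   0.8  -1.5]
jaw now -0.243 turn(tool y, down) 0.002
pusher_handle 0.79 [317.3 301.6] local -112.4 0.9
pusher_pointer 0.69 [368.8 212.5] local -85.4 39.8
clip_mark 0.92 [365.8 225. ] local -86.4 32.5
```

View pics/c5.png

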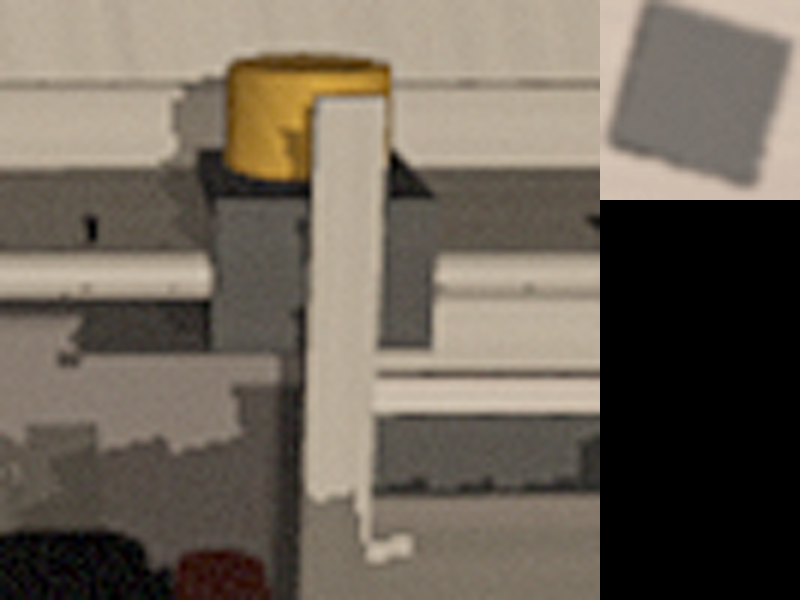

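The crop shows the pointer bar (centre column 344) over the clip (215-432, middle 323), about 1-1.5 mm forward of the middle after parallax. The top inset shows the plate stack still square. I'll nudge 1 mm and hold.

arm_command:
  targets:
    - [-1,0,0,0]
    - [0,0,0,0]
    - [0,0,0,0]
    - [0,0,0,0]
    - [0,0,0,0]
    - [0,0,0,0]
    - [0,0,0,0]
    - [0,0,0,0]
    - [0,0,0,0]
    - [0,0,0,0]
    - [0,0,0,0]
    - [0,0,0,0]
    - [0,0,0,0]
    - [0,0,0,0]

```text
t: 15.05
ee_pos: [439.8, 193.4, 92.6]
orientation: [-1.563, 0.189, -0.192]
ft_force: [5.7, -4.7, -5.9]
width: 15.7
```

```bash
python3 - <<'E'
from h import *
o=get_obs(); print(o["t"],o["ee_pos"],o["width"],o["ft_force"])
print(close_job())
E
```

```text
15.05 [439.8431302  193.38736637  92.60954618] 15.661390037188125 [ 5.67362102 -4.70846526 -5.86638586]
the job is handed in; nothing more can be done
None
```

I squared the plate stack, let go of it, pulled the pusher back to the clip, and handed the job in at about 15 s while still holding it there. No verdict was reported.

- **Stack:** I squeezed it once in each direction, and the jaws closed to 56.3 and 55.9 mm against a 56 mm plate. The close wrist crop afterwards showed one clean outline with no plates sticking out. A later top view showed it still square. I saw it only from above and did not repeat the first squeeze.
- **Pusher:** I pinched the handle along the channel and pulled it about 112 mm in all. The jaws stayed at 15.7 mm on the 16 mm grip, and the wrist force matched the spring's pull.
- **Pointer:** The last wrist picture put it 1 to 1.5 mm forward of the clip's middle, and I then moved it 1 mm further back. I took no picture after that nudge.
- **Disagreement:** Before the last 7 mm, the scene camera put the clip about 6 mm further back than the wrist camera did. It was a low-confidence reading, so I used the wrist camera.
- **Other items:** I saw no sign that the clip or anything else on the counter had moved, but I made no separate check of the other items at the end.

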